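Set a gas metering valve and lock it

ROBOT

A 6-joint arm with a two-finger parallel gripper is mounted at the origin on the work surface. World frame = base frame: x ahead of the robot, y to its left, z up, the work surface at z = 0. Lengths are in m, angles in degrees, forces in N, time in s.
With the tool pointing down it reaches from about 0.4 to 0.825 m from the base axis. Payload 7 kg.
Tool frame: the origin (TCP) lies on the centre line of the jaws, within the pads' length; the fingertips stand 19 mm ahead of it and the grasp point (between the pads) is the TCP (r.tip_extent is the distance from the TCP to the fingertips, in m); z points along the fingers, y is the line along which they close (so a half turn about z gives the same grasp; the last joint's range is limited). The gripper opens to 88 mm and grips with 3 to 60 N. Pads are 19 mm wide; open, the fingers measure 130 mm over their backs; the gripper's body (78 mm by 193 mm) begins 47 mm behind the grasp point.
Start: joints at [-58.608, 20.546, 0.682, 0, -70.136, -16.507], TCP at [0.173, -0.652, 0.246] pointing down, gripper open.
Joint ranges: [-176.03, 176.03], [-82.01, 121.73], [-58.28, 71.71], [-173.87, 95.51], [-174.79, -0.11], [-173.66, 173.66]. Speed limits (degrees/s): [136.94, 136.94, 172.46, 180, 180, 180].

INTERFACE

Orientations are given as [roll, pitch, yaw] about the fixed x, y, z axes, in that order (R = Rz(yaw) Ry(pitch) Rx(roll)).
In Python, from plant import r gives the robot as it stands. The module is installed in compiled form; this text tells all that it offers.
- The arm moves only by the tool jog_arm, never from a script. Its argument "deltas" is a list that holds one entry, the list of rows, each a list of 5 numbers: the opening, from -1 (shut) to 1 (fully open), then the shift along the world's x, y, z in cm, then the turn about the world's z in rad. In form: [[[claw, dx, dy, dz, turn], ...]]. A call has 1 to 8 rows; each row shifts and turns the commanded pose from where the row before left it; what a row does not reach is not made up. A row lasts 1/8 s, in which the tool goes at most 62.5 mm and 10.7 degrees, less where a joint would pass 70% of its speed; a pose out of reach is approached as far as the arm can. A call with a gripper value outside its range is refused whole. The fingers move at their own pace and stop on an object; "force" is the grip in N (left out, the last holds). Time passes only in rows, so rows that do not move let the fingers close. It gives the time, the measured TCP pose, the force, the opening and the grip force at its end, in the units of the state.
- r.get_state(): the state, without advancing time (a new reading comes with each control period).
- r.capture(name): name is "scene" or "side" or "wrist"; returns the picture (400x640x3 uint8, blue, green, red); there is no depth.
- r.camera_info(name): a dict with "fx", "fy", "cx", "cy" (pixels), "view" (4x4, takes a point from world to camera coordinates). Camera axes: x right, y up, looking along -z (the intrinsics and any distortion apply to the point x, -y, -z); pixel columns grow to the right and rows downward; lengths in m; the calibration is good to about 2 mm. The wrist camera is an equidistant fisheye: a pixel r from the principal point sees the ray r / f radians off the axis. A picture is of the moment at which its call begins: read the wrist's pose just before it. camera_info takes no time and is no camera call; for the wrist camera it gives the pose at the moment of the call.
- r.close_job(): hands the job in; it is judged then, once.
The state is a dict: "time_s": time; "joints": joint angles; "qd": joint speeds; "joint_torque": joint torques, N m; "tcp_pos": TCP position; "eef_rot": TCP orientation; "contact_force": force on the tool from outside, world axes, zero at the start; "moment": the same for the moment, N m; "gripper_width": finger opening in m; "gripper_force": force on a finger pad.
Only numpy, scipy, OpenCV 4.12 (cv2) and the standard library are available. Lean on these libraries where they do the work, as an engineer would, in place of code of your own. Each camera call takes 0.05 s, during which the arm holds its last target. There are 200 camera calls.

TASK

Set the gas metering valve on the bench: turn the bar knob on top until its pointed end is lined up with the small metal tab on the dial. Then turn the six-sided lock ring under the knob clockwise (seen from above) until you feel it come up against its seat and pinch it tight, hand-tight only without straining it, with the knob still on its setting. Let go, and leave the other things on the bench where they are.

Things in the scene. Friction and masses are not known exactly. Their poses are not given: they have to be found in the camera images.
- valve: Gas metering valve, fixed to the bench: an aluminium block 130 x 130 x 40 mm with a white dial disc on it (120 mm across, its top 44 mm above the bench). Origin: centre of the block's underside, on the vertical axis that knob, lock ring and dial share; z up. It does not move.
- lock_ring: Steel six-sided lock ring on the valve's axis, 60 mm across flats (69 across corners), from 52 to 68 mm above the bench, nothing under its edge down to the dial. Origin on the axis at its underside; x axis points at the middle of a flat (flats every 60 deg: grip along x or 60 or 120 deg from it). Turns about the axis only. Gripped with the fingers reaching down on both sides of the knob.
- ring_feel (a point): Centre of the lock ring's top, on the axis, 68 mm up. How the ring feels: clockwise from above (yaw falls) a steady friction of 0.3 N m; at 0.3 to 1.2 rad from its start (differs every time, cannot be seen) it meets a springy seat and the torque then rises 2.5 N m per rad. The friction keeps it there when let go. The other way it stops within 0.15 to 0.35 rad.
- ring_flat (a point): Middle of one flat of the lock ring, 30 mm from the axis, 60 mm above the bench. Tightness: tight once the torque is 0.12 N m or more above the friction (0.05 rad past the touch); strained, which is a failure, at 0.5 N m above it (0.20 rad past the touch); 0.25 N m above it is a good hand-tight.
- knob: Black bar knob on top, turning about the same axis either way against a friction of 0.06 N m, staying where left. A disc 40 mm across (72 to 78 mm above the bench) carries an upright bar 40 mm long, 12 thick (78 to 98 mm above the bench), the grip; one end is pointed, the other square, a white line on top runs to the point. Origin on the axis, 72 mm up; x axis along the bar to the pointed end.
- knob_tip (a point): The pointed end of the knob's bar, at its top: 20 mm from the axis, 98 mm above the bench.
- tab: Small steel setting tab clipped on the dial's rim, 5 mm wide and high, lying radially from 42 to 58 mm from the axis, top 49 mm above the bench. Fixed; its place round the dial differs every time. Origin: on the valve's axis at bench height; x axis from there out through the tab. The setting is right when the knob's x axis has the same heading (within 5 deg).
- tab_end (a point): The inner end of the setting tab, top edge, 42 mm from the axis.
- sample_jar: White screw-cap sample jar, 40 mm across, 70 mm high, beside the valve at its left; leave alone. Origin: centre of its underside.
- amber_jar: Amber jar, 44 mm across, 80 mm high, beside the valve at its right; leave alone. Origin: centre of its underside.
- wrench: Steel wrench 150 mm long lying in front of the valve; leave alone. Origin: mid-length, underside.
- beaker: Glass beaker 68 mm across, 90 mm high, off to the left; leave alone. Origin: centre of its underside.
- lamp: Glass lamp tube standing upright, 38 mm across, 120 mm high, off to the right; leave alone. Origin: centre of its underside.
- spatula: Spatula 170 mm long lying off to the right; leave alone. Origin: mid-length, underside.
- dish: Shallow glass dish 90 mm across, 16 mm high, off to the left; leave alone. Origin: centre of its underside.
There are look-alikes about, which are no part of the job. What is shaped like the valve but turquoise is not meant.

How it is judged:
By the outcome, as a careful person would: the job done as asked, in the order asked, and still so for the second after the job is handed in, with the robot touching nothing.
It also fails if it takes over 72 s, if anything falls off the work surface, if the arm or the gripper's body presses on something with over 40 N, if the wrist force passes 120 N, or if a joint passes its speed limit or range.

## Working session

There is one attempt and no reset: what is moved stays moved. The work goes in short steps, Python scripts to look and compute and a tool call to move; the robot and the scene stay as the last step left them, time stands still between calls to the robot, and variables do not carry over. Pictures are saved under pics/ and viewed, at most 10 in all, crops included, and the job is handed in when it is done.

Besides the shell and the picture viewer there is one more tool, called after "Call:" as name([rows], argument=value, ...), one row to a line, values as JSON. jog_arm: Moves the arm, as the interface text tells. Its arguments: {"type":"object","properties":{"deltas":{"type":"array"},"force":{"type":"number"}},"required":["deltas"]}

```bash
mkdir -p pics; python3 - <<'E'
from plant import r
import cv2
for n in("scene","side"):
    cv2.imwrite(f"pics/{n}0.png",r.capture(n)); i=r.camera_info(n); print(n,i)
s=r.get_state();print(s)
E
```

```text
scene {'fx': 472.62564880335464, 'fy': 472.62564880335464, 'cx': 322.5848744794686, 'cy': 200.1593041599913, 'view': array([[ 0.81628281,  0.57733503, -0.01914786, -0.41658134],
       [-0.36889916,  0.54651423,  0.75182152,  0.10961722],
       [ 0.44451748, -0.60663535,  0.65908858, -1.55922123],
       [ 0.        ,  0.        ,  0.        ,  1.        ]])}
side {'fx': 415.9709172472563, 'fy': 415.9709172472563, 'cx': 316.44914508831056, 'cy': 200.91767130252725, 'view': array([[-0.99077222, -0.13469886, -0.0150543 ,  0.47819597],
       [ 0.07113898, -0.61134668,  0.78815892, -0.10889679],
       [-0.1153675 ,  0.77981501,  0.61528765, -1.26570068],
       [ 0.        ,  0.        ,  0.        ,  1.        ]])}
{'time_s': 0.1, 'joints': array([-5.86092183e+01,  2.05868949e+01,  6.38551169e-01, -1.79607297e-02,
       -7.01367576e+01, -1.65069589e+01]), 'qd': array([ 0.06164633, -0.09912593, -0.00559302,  0.1071938 , -0.03700936,
       -0.0468017 ]), 'joint_torque': array([ 4.11307274e-04, -5.84163344e+01,  2.93749702e+01,  7.01556131e+00,
        1.01276982e-02, -4.60411741e-05]), 'tcp_pos': array([ 0.17324762, -0.65195309,  0.244717  ]), 'eef_rot': array([ 1.79913608e+02, -7.99296895e-03, -1.65122286e+02]), 'contact_force': array([-0.66396225,  0.82547406, -0.23136865]), 'moment': array([-0.01199999, -0.05478853, -0.00477177]), 'gripper_force': 0.0, 'gripper_width': 0.08767376160574562}
```

View pics/scene0.png

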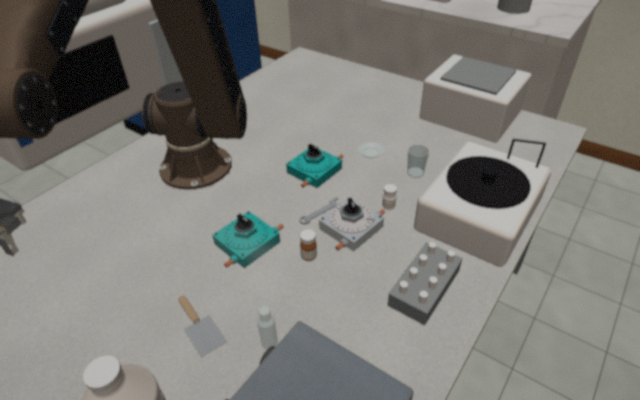

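Three valve-shaped things: turquoise at (315,163), turquoise at (247,237) and aluminium with a white dial at (351,220). The jars and wrench sit around the aluminium one, so it is the one meant. I'll confirm it in an enlarged crop, with a rough position worked out.

```bash
cat > h.py <<'E'
import numpy as np
from plant import r
def pix(n,P,i=None):
    i=i or r.camera_info(n); p=i["view"]@np.r_[P,1]; x,y,z=p[0],-p[1],-p[2]
    return np.array([i["cx"]+i["fx"]*x/z,i["cy"]+i["fy"]*y/z])
def plane(n,uv,h,i=None):
    i=i or r.camera_info(n); a=(uv[0]-i["cx"])/i["fx"]; b=(uv[1]-i["cy"])/i["fy"]
    if n=="wrist":
        t=np.hypot(a,b); k=np.tan(t)/t if t>0 else 1; d=np.array([a*k,-b*k,-1])
    else: d=np.array([a,-b,-1])
    R=i["view"][:3,:3]; c=-R.T@i["view"][:3,3]; w=R.T@d
    return c+w*(h-c[2])/w[2]
E
python3 - <<'E'
from h import *
import cv2
P=plane("scene",(350,217),.05);print(P,np.hypot(*P[:2]),pix("side",P))
s=cv2.imread("pics/scene0.png");u,v=pix("side",P).astype(int)
t=cv2.imread("pics/side0.png")
c=lambda im,u,v:cv2.resize(im[max(v-38,0):v+37,max(u-50,0):u+50],(800,600),interpolation=cv2.INTER_CUBIC)
a=cv2.resize(c(s,351,217),(400,300));b=cv2.resize(c(t,u,v),(400,300))
cv2.imwrite("pics/c0.png",np.vstack([a,b]))
E
```

```text
[0.57760374 0.03631867 0.05      ] 0.5787444374711114 [283.86980319 217.44933523]
```

View pics/c0.png

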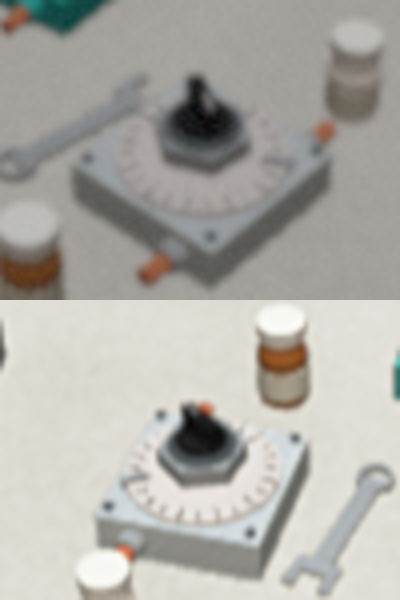

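The crop shows the aluminium valve with white dial, black knob and steel ring; wrench in front, amber and white jars beside it. It is the one meant. I'll move above it for a wrist view.

Call:
jog_arm([
  [[1,2.6,4.5,0.5,0],[1,2.6,4.5,0.5,0],[1,2.6,4.5,0.5,0],[1,2.6,4.5,0.5,0],[1,2.6,4.5,0,0],[1,2.6,4.5,0,0],[1,2.6,4.5,0,0],[1,2.6,4.5,0,0]],
])

```text
time_s: 1.1
tcp_pos: [0.3818, -0.2907, 0.2655]
eef_rot: [180.0, 0.0, -165.1]
contact_force: [0.7, -0.1, 0.1]
gripper_width: 0.0878
gripper_force: 0.0
```

Call:
jog_arm([
  [[1,2.6,4.5,0,0],[1,2.6,4.5,0,0],[1,2.6,4.5,0,0],[1,2.6,4.5,0,0],[1,2.6,4.5,0,0],[1,2.6,4.5,0,0],[1,2.6,4.5,0,0],[1,0,0,0,0]],
])

```text
time_s: 2.1
tcp_pos: [0.5645, 0.0254, 0.2644]
eef_rot: [180.0, -0.1, -164.9]
contact_force: [-0.3, 0.3, -0.2]
gripper_width: 0.0874
gripper_force: 0.0
```

```bash
python3 - <<'E'
from h import *
import cv2
s=r.get_state();print(s["time_s"],s["tcp_pos"],s["eef_rot"],s["joints"])
i=r.camera_info("wrist");print(i, -i["view"][:3,:3].T@i["view"][:3,3])
cv2.imwrite("pics/w0.png",r.capture("wrist"))
E
```

```text
2.1 [0.56445505 0.02538088 0.2644169 ] [ 1.79997769e+02 -8.11216904e-02 -1.64946115e+02] [ 2.24096737e+01  9.58106870e+00 -1.17329097e+01 -1.35166573e-02
 -6.87661905e+01 -9.73508857e+01]
{'fx': 309.70691628693146, 'fy': 309.70691628693146, 'cx': 321.54092102950125, 'cy': 202.74281484025548, 'view': array([[-0.26035902,  0.96551119, -0.0011533 ,  0.12315682],
       [-0.93198356, -0.25162967, -0.26093898,  0.56966065],
       [-0.25222971, -0.06686296,  0.96535461, -0.26349905],
       [ 0.        ,  0.        ,  0.        ,  1.        ]])} [0.49651706 0.00681591 0.40315873]
```

View pics/w0.png

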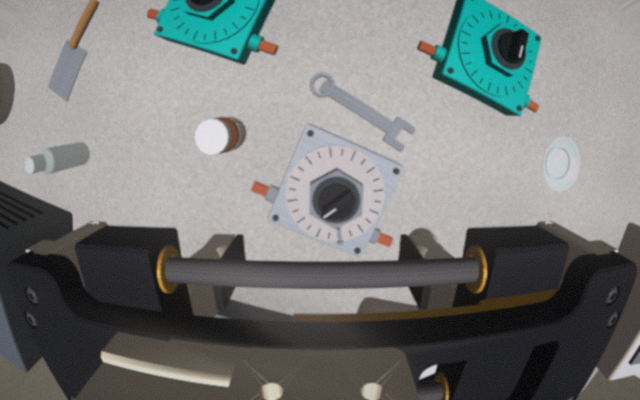

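The wrist view shows the valve at about (337,195), its knob's white line running to about (325,217), and the tab near (340,235). Turquoise valves sit at top. Enlarging.

```bash
python3 - <<'E'
import cv2
a=cv2.imread("pics/w0.png")[120:262,260:410]
cv2.imwrite("pics/w0c.png",cv2.resize(a,(600,568),interpolation=cv2.INTER_CUBIC))
E
```

```text
(no output)
```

View pics/w0c.png

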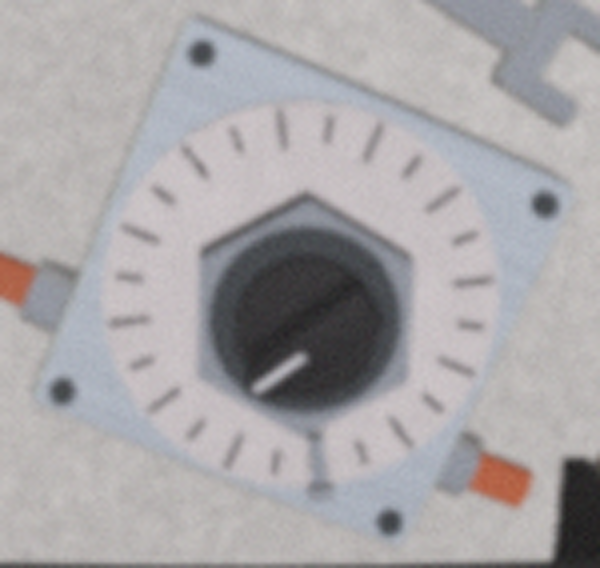

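```bash
cat > m.py <<'E'
from h import *
E
python3 - <<'E'
from h import *
f=lambda u,v,h:plane("wrist",(u/4+260,v/4+120),h)[:2]
A,C,B,D=[f(*p,.041) for p in((202,53),(390,521),(544,204),(62,391))]
print("bolts",A,B,C,D,(A+C)/2,(B+D)/2,np.linalg.norm(A-C),np.linalg.norm(B-D))
dl,dr,dt,db=[f(*p,.044) for p in((103,297),(497,297),(300,100),(300,490))]
print("dial",(dl+dr)/2,(dt+db)/2,np.linalg.norm(dl-dr),np.linalg.norm(dt-db))
O=((A+C)/2+(B+D)/2)/2
ang=lambda d:np.degrees(np.arctan2(d[1],d[0]))
ti,to=f(316,437,.049),f(319,490,.047)
print("tab",np.linalg.norm(ti-O),np.linalg.norm(to-O),ang(ti-O),ang(to-O))
kt,ki=f(253,391,.098),f(305,357,.098)
print("knob",np.linalg.norm(kt-O),ang(kt-O),np.linalg.norm(ki-O),ang(kt-ki))
print("knob bar back end", f(375,285,.09)-O)
H=[f(*p,.068) for p in((203,253),(411,262),(407,385),(200,380),(306,195))]
for h in H: print("hex",np.linalg.norm(h-O),ang(h-O))
E
```

```text
bolts [ 0.51278306 -0.00357271] [0.52858252 0.10690394] [0.63906761 0.09132001] [ 0.62358943 -0.01954655] [0.57592533 0.04387365] [0.57608598 0.04367869] 0.15796334685261965 0.15816459950881512
dial [0.57489804 0.04345506] [0.57666954 0.0436748 ] 0.11873368637999575 0.12082248982567767
tab 0.04178003985891117 0.06012234421652921 21.59601082236621 20.909667887657136
knob 0.018303453239118216 -38.15828011508211 0.002218813418767891 -40.46225794455722
knob bar back end [-0.019294    0.01253224]
hex 0.034339899042923665 -109.21837062887319
hex 0.033894089995113924 134.97644035872574
hex 0.0350067698380212 72.316353859962
hex 0.03428612589875157 -44.506605387965536
hex 0.03556440094992399 -164.80624096423142
```

Measured: axis (0.576, 0.0438), bolt diagonals 158 mm. Tab heading is ≈21.2° (ends at 42 and 60 mm from the axis), knob ≈-39°, ring flats at ≈43.4/103.4/-16.6°. All agree with the given sizes. Next I'll align over the knob.

Call:
jog_arm([
  [[1,0.4,0.6,-1,-0.157],[1,0.4,0.6,-2,-0.157],[1,0.36,0.64,-2,-0.157],[1,0,0,-2,-0.157],[1,0,0,-2,-0.157],[0.5,0,0,-1,-0.157],[0,0,0,0,0],[0,0,0,0,0]],
], force=15)

```text
time_s: 3.15
tcp_pos: [0.575, 0.0406, 0.1662]
eef_rot: [180.0, 0.0, 141.1]
contact_force: [-0.9, -0.8, -0.3]
gripper_width: 0.063
gripper_force: 0.0
```

```bash
cat > st.py <<'E'
from h import *
s=r.get_state();np.set_printoptions(precision=4,suppress=True)
for k in("time_s","tcp_pos","eef_rot","contact_force","moment","gripper_width","gripper_force"):print(k,s[k])
print("j6",s["joints"][5])
E
python3 st.py
```

```text
time_s 3.15
tcp_pos [0.575  0.0406 0.1662]
eef_rot [179.9728   0.0262 141.0802]
contact_force [-0.8804 -0.7888 -0.2901]
moment [-0.0938  0.0124 -0.0379]
gripper_width 0.0630126509885394
gripper_force 0.0
j6 -152.4031926784114
```

Call:
jog_arm([
  [[0,0.14,0.24,-2,0],[0,0,0,-2,0],[0,0,0,-1.5,0],[0,0,0,-1.1,0],[0,0,0,0,0],[-1,0,0,0,0],[-1,0,0,0,0],[-1,0,0,0,0]],
], force=15)

```text
time_s: 4.15
tcp_pos: [0.5766, 0.0436, 0.1]
eef_rot: [180.0, 0.0, 140.9]
contact_force: [-0.2, 0.4, 0.3]
gripper_width: 0.019
gripper_force: 0.0
```

Call:
jog_arm([
  [[-1,0,0,0,0],[-1,0,0,0,0],[-1,0,0,0,0]],
])

```text
time_s: 4.53
tcp_pos: [0.5778, 0.0449, 0.1]
eef_rot: [179.8, 0.1, 140.9]
contact_force: [2.4, 5.3, -2.1]
gripper_width: 0.0116
gripper_force: 15.0
```

```bash
python3 st.py
```

```text
time_s 4.525
tcp_pos [0.5778 0.0449 0.1   ]
eef_rot [179.8066   0.0655 140.9417]
contact_force [ 2.3866  5.3349 -2.1438]
moment [ 1.8491 -0.9692 -0.0029]
gripper_width 0.0115759090341647
gripper_force 14.996993690729141
j6 -152.77780008538906
```

Call:
jog_arm([
  [[-1,0.15,0.15,0,0],[-1,0,0,0,0.15],[-1,0,0,0,0.15],[-1,0,0,0,0.15],[-1,0,0,0,0.15],[-1,0,0,0,0.15],[-1,0,0,0,0.15],[-1,0,0,0,0.15]],
])

```text
time_s: 5.52
tcp_pos: [0.5781, 0.0457, 0.1]
eef_rot: [180.0, 0.1, -158.6]
contact_force: [-1.5, 5.0, 2.5]
gripper_width: 0.0118
gripper_force: 15.0
```

Call:
jog_arm([
  [[-1,0,0,0,0],[-1,0,0,0,0]],
])

```text
time_s: 5.78
tcp_pos: [0.578, 0.0457, 0.0999]
eef_rot: [180.0, 0.1, -158.9]
contact_force: [-1.8, 3.9, 3.2]
gripper_width: 0.0117
gripper_force: 15.0
```

```bash
python3 st.py
```

```text
time_s 5.775
tcp_pos [0.578  0.0457 0.0999]
eef_rot [ 179.9611    0.055  -158.909 ]
contact_force [-1.7988  3.9372  3.2404]
moment [1.8082 0.6506 0.0308]
gripper_width 0.011680867833510277
gripper_force 15.000552088022232
j6 -92.69402204451413
```

Call:
jog_arm([
  [[-0.3,0,0,0,0],[0,0,0,0,0],[0.3,0,0,0,0],[0.6,0,0,3,0],[1,0,0,5,0],[1,0,0,5,0.1],[1,0,0,3,0.1],[1,0,0,0,0]],
])

```text
time_s: 6.78
tcp_pos: [0.5791, 0.0451, 0.2625]
eef_rot: [-179.9, 0.3, -147.4]
contact_force: [-0.1, 0.5, -1.1]
gripper_width: 0.085
gripper_force: 0.0
```

```bash
python3 st.py; python3 - <<'E'
from h import *
import cv2,pickle
i=r.camera_info("wrist");im=r.capture("wrist");pickle.dump(i,open("i1.pkl","wb"))
cv2.imwrite("pics/w1.png",im)
# rectified centre guess
P=np.array([.577,.0455,.05]);q=i["view"]@np.r_[P,1];x,y,z=q[0],-q[1],-q[2];t=np.arctan2(np.hypot(x,y),z);k=t/np.hypot(x,y)
u,v=int(i["cx"]+i["fx"]*k*x),int(i["cy"]+i["fy"]*k*y);print(u,v)
a=im[v-70:v+70,u-75:u+75];cv2.imwrite("pics/w1c.png",cv2.resize(a,None,fx=4,fy=4,interpolation=cv2.INTER_CUBIC))
E
```

```text
time_s 6.775
tcp_pos [0.5791 0.0451 0.2625]
eef_rot [-179.9172    0.2842 -147.4104]
contact_force [-0.1014  0.5498 -1.1388]
moment [ 0.0086  0.0629 -0.0503]
gripper_width 0.08500893047850425
gripper_force 0.0
j6 -81.18823754759939
323 179
```

View pics/w1c.png

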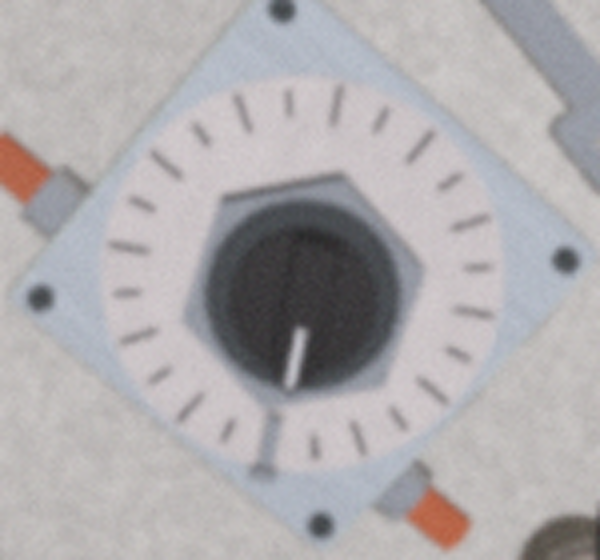

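The knob's line runs (302,328)→(291,388), the tab (273,412)→(263,473) and the bolts are at (282,10),(566,260),(320,525),(40,297).

```bash
python3 - <<'E'
from h import *
import pickle
i=pickle.load(open("i1.pkl","rb"))
f=lambda u,v,h:plane("wrist",(u/4+248,v/4+109),h,i)[:2]
A,B,C,D=[f(*p,.041) for p in((282,10),(566,260),(320,525),(40,297))]
O=(A+B+C+D)/4;print(O,(A+C)/2,(B+D)/2)
ang=lambda d:np.degrees(np.arctan2(d[1],d[0]))
ti,to=f(273,412,.049),f(263,473,.047)
print("tab",np.linalg.norm(ti-O),np.linalg.norm(to-O),ang(ti-O),ang(to-O),ang(to-ti))
kt,ki=f(291,388,.098),f(302,328,.098)
print("knob",np.linalg.norm(kt-O),ang(kt-O),ang(kt-ki))
for p in((220,200),(343,178),(424,268),(385,384),(290,405),(185,320)):
    h=f(*p,.068);print("hex",np.linalg.norm(h-O),ang(h-O)%60)
E
```

```text
[0.5768215  0.04543404] [0.5769354  0.04543586] [0.5767076  0.04543222]
tab 0.04007648733222408 0.06033007579750996 20.171557049061146 21.324298551971946 23.602999601907424
knob 0.017843526602556475 22.81645086918897 22.593141441523798
hex 0.034760829605179164 12.64268719693463
hex 0.03435373328928749 14.215438407806232
hex 0.03418928019991536 16.09632755863055
hex 0.03408415141447201 15.309835428830155
hex 0.031388340240496644 26.26884938963528
hex 0.033153312692590475 14.294111238594319
```

Knob and tab agree within about 1.5°. Before descending on the ring I'll check jar clearance.

```bash
python3 - <<'E'
from h import *
O=np.array([.577,.0455])
for n,uv,h in(("amber",(308,235),.08),("sample",(390,188),.07)):
    p=plane("scene",uv,h)[:2];d=p-O;print(n,p,np.hypot(*d),np.degrees(np.arctan2(d[1],d[0])))
E
```

```text
amber [ 0.54221688 -0.10660182] 0.15602829370732407 -102.88108479444048
sample [0.61789843 0.18375798] 0.1441802720505279 73.52112630459676
```

Call:
jog_arm([
  [[1,-0.05,0.02,-2,0.146],[1,0,0,-2,0.146],[1,0,0,-2,0.146],[1,0,0,-2,0.146],[1,0,0,-2,0.146],[1,0,0,-2,0],[1,0,0,0,0],[1,0,0,0,0]],
], force=50)

```text
time_s: 7.82
tcp_pos: [0.5774, 0.045, 0.1396]
eef_rot: [180.0, -0.0, -105.7]
contact_force: [-0.5, -0.1, 0.6]
gripper_width: 0.0874
gripper_force: 0.0
```

```bash
python3 st.py
```

```text
time_s 7.825
tcp_pos [0.5774 0.045  0.1396]
eef_rot [ 179.9827   -0.0325 -105.6673]
contact_force [-0.5361 -0.1493  0.5672]
moment [0.0661 0.0607 0.0074]
gripper_width 0.08742313183758764
gripper_force 0.0
j6 -39.48698850792815
```

Call:
jog_arm([
  [[1,0,0,-2,0],[1,0,0,-2,0],[1,0,0,-1.5,0],[1,0,0,-1.2,0],[1,0,0,0,0],[0.4,0,0,0,0],[0.2,0,0,0,0],[-1,0,0,0,0]],
], force=45)

```text
time_s: 8.82
tcp_pos: [0.5776, 0.0453, 0.073]
eef_rot: [-180.0, 0.0, -105.6]
contact_force: [0.2, 0.9, -0.8]
gripper_width: 0.063
gripper_force: 0.0
```

Call:
jog_arm([
  [[-1,0,0,0,0],[-1,0,0,0,0],[-1,0,0,0,0]],
])

```text
time_s: 9.2
tcp_pos: [0.5772, 0.0453, 0.0729]
eef_rot: [180.0, 0.0, -105.7]
contact_force: [-3.5, 2.5, 5.8]
gripper_width: 0.0595
gripper_force: 45.0
```

```bash
python3 st.py
```

```text
time_s 9.2
tcp_pos [0.5772 0.0453 0.0729]
eef_rot [ 179.9916    0.0126 -105.6552]
contact_force [-3.4678  2.4998  5.7843]
moment [ 0.8449  1.4678 -0.2205]
gripper_width 0.059535220150396494
gripper_force 45.01107394695282
j6 -39.46766255832148
```

Call:
jog_arm([
  [[-1,0,0,0,-0.05],[-1,0,0,0,-0.05],[-1,0,0,0,0]],
])

```text
time_s: 9.57
tcp_pos: [0.5771, 0.0453, 0.0729]
eef_rot: [180.0, 0.0, -111.4]
contact_force: [-3.3, 1.7, 5.8]
gripper_width: 0.0596
gripper_force: 45.0
```

```bash
cat > t.py <<'E'
from h import *
s=r.get_state();m=s["moment"];print("t",s["time_s"],"yaw",round(s["eef_rot"][2],2),"from start",round(float(np.radians(-105.65-s["eef_rot"][2])),4),"M",m.round(3),"F",s["contact_force"].round(1),"w",round(s["gripper_width"],4),"tau6",round(float(s["joint_torque"][5]),3))
E
python3 t.py
```

```text
t 9.575 yaw -111.4 from start 0.1004 M [ 0.902  1.45  -0.346] F [-3.3  1.7  5.8] w 0.0596 tau6 0.036
```

Call:
jog_arm([
  [[-1,0,0,0,-0.05],[-1,0,0,0,-0.05],[-1,0,0,0,0]],
])

```text
time_s: 9.95
tcp_pos: [0.5771, 0.0453, 0.0729]
eef_rot: [180.0, 0.0, -117.1]
contact_force: [-3.8, 2.0, 5.9]
gripper_width: 0.0594
gripper_force: 45.0
```

```bash
python3 t.py
```

```text
t 9.95 yaw -117.14 from start 0.2005 M [ 0.927  1.465 -0.273] F [-3.8  2.   5.9] w 0.0594 tau6 0.036
```

Call:
jog_arm([
  [[-1,0,0,0,-0.03],[-1,0,0,0,-0.03]],
])

```text
time_s: 10.2
tcp_pos: [0.5771, 0.0453, 0.0729]
eef_rot: [180.0, -0.0, -120.5]
contact_force: [-3.1, 1.7, 6.1]
gripper_width: 0.0594
gripper_force: 45.0
```

```bash
python3 t.py;python3 - <<'E'
from h import *
for _ in range(6): r.capture("wrist"); s=r.get_state(); print(s["moment"].round(3),round(s["eef_rot"][2],2),s["joint_torque"].round(3),s["contact_force"].round(2))
E
```

```text
t 10.2 yaw -120.54 from start 0.2599 M [1.005 1.596 0.29 ] F [-3.1  1.7  6.1] w 0.0594 tau6 0.096
[0.984 1.524 0.192] -120.64 [-1.7910e+00 -4.9168e+01  2.2035e+01  5.7190e+00  9.7200e-01 -2.0000e-02] [-3.77  2.06  6.09]
[ 0.922  1.547 -0.056] -120.55 [ -1.426 -49.087  21.958   5.886   0.957  -0.21 ] [-3.09  2.67  5.28]
[ 0.91   1.562 -0.171] -120.53 [ -1.317 -49.058  21.94    5.945   0.95    0.086] [-3.98  2.86  5.2 ]
[ 0.97   1.554 -0.201] -120.54 [ -1.357 -49.066  21.942   5.958   0.948   0.151] [-3.7   1.46  6.28]
[ 0.979  1.576 -0.073] -120.54 [ -1.396 -49.075  21.945   5.961   0.948   0.155] [-3.42  2.04  5.43]
[ 0.926  1.562 -0.112] -120.54 [ -1.418 -49.081  21.946   5.963   0.948   0.154] [-4.53  2.59  6.64]
```

The moving reading is ≈+0.3 N m, which matches plain friction. I'll advance in steps of ≤0.1 rad, reading the moment while moving.

Call:
jog_arm([
  [[-1,0,0,0,-0.025],[-1,0,0,0,-0.025]],
])

```text
time_s: 10.75
tcp_pos: [0.5771, 0.0453, 0.0729]
eef_rot: [180.0, -0.0, -123.4]
contact_force: [-4.4, 3.1, 5.9]
gripper_width: 0.0596
gripper_force: 45.0
```

```bash
python3 t.py
```

```text
t 10.75 yaw -123.39 from start 0.3097 M [1.032 1.548 0.395] F [-4.4  3.1  5.9] w 0.0596 tau6 0.03
```

Call:
jog_arm([
  [[-1,0,0,0,-0.025],[-1,0,0,0,-0.025]],
])

```text
time_s: 11.0
tcp_pos: [0.5771, 0.0454, 0.0729]
eef_rot: [180.0, -0.0, -126.3]
contact_force: [-3.9, 2.6, 6.0]
gripper_width: 0.0594
gripper_force: 45.0
```

```bash
python3 t.py
```

```text
t 11.0 yaw -126.26 from start 0.3597 M [0.965 1.631 0.307] F [-3.9  2.6  6. ] w 0.0594 tau6 0.025
```

Call:
jog_arm([
  [[-1,0,0,0,-0.025],[-1,0,0,0,-0.025]],
])

```text
time_s: 11.25
tcp_pos: [0.5771, 0.0454, 0.0729]
eef_rot: [180.0, -0.0, -129.1]
contact_force: [-4.5, 2.0, 5.7]
gripper_width: 0.0595
gripper_force: 45.0
```

```bash
python3 t.py
```

```text
t 11.25 yaw -129.13 from start 0.4098 M [1.04  1.571 0.29 ] F [-4.5  2.   5.7] w 0.0595 tau6 0.025
```

Call:
jog_arm([
  [[-1,0,0,0,-0.025],[-1,0,0,0,-0.025]],
])

```text
time_s: 11.5
tcp_pos: [0.5771, 0.0454, 0.0729]
eef_rot: [180.0, -0.0, -132.0]
contact_force: [-4.3, 2.8, 6.5]
gripper_width: 0.0595
gripper_force: 45.0
```

```bash
python3 t.py
```

```text
t 11.5 yaw -131.99 from start 0.4598 M [1.042 1.601 0.31 ] F [-4.3  2.8  6.5] w 0.0595 tau6 0.025
```

Call:
jog_arm([
  [[-1,0,0,0,-0.025],[-1,0,0,0,-0.025]],
])

```text
time_s: 11.75
tcp_pos: [0.5771, 0.0454, 0.0729]
eef_rot: [180.0, -0.0, -134.9]
contact_force: [-3.5, 2.3, 4.8]
gripper_width: 0.0596
gripper_force: 45.0
```

```bash
python3 t.py
```

```text
t 11.75 yaw -134.86 from start 0.5097 M [1.069 1.643 0.244] F [-3.5  2.3  4.8] w 0.0596 tau6 0.025
```

Call:
jog_arm([
  [[-1,0,0,0,-0.025],[-1,0,0,0,-0.025]],
])

```text
time_s: 12.0
tcp_pos: [0.5771, 0.0454, 0.0729]
eef_rot: [180.0, -0.0, -137.7]
contact_force: [-4.2, 2.6, 5.7]
gripper_width: 0.0597
gripper_force: 45.0
```

```bash
python3 t.py
```

```text
t 12.0 yaw -137.72 from start 0.5598 M [1.07  1.684 0.307] F [-4.2  2.6  5.7] w 0.0597 tau6 0.025
```

Call:
jog_arm([
  [[-1,0,0,0,-0.025],[-1,0,0,0,-0.025]],
])

```text
time_s: 12.25
tcp_pos: [0.5771, 0.0454, 0.0729]
eef_rot: [180.0, -0.0, -140.6]
contact_force: [-4.3, 2.3, 6.0]
gripper_width: 0.0594
gripper_force: 45.0
```

```bash
python3 t.py
```

```text
t 12.25 yaw -140.59 from start 0.6098 M [1.124 1.639 0.277] F [-4.3  2.3  6. ] w 0.0594 tau6 0.025
```

Call:
jog_arm([
  [[-1,0,0,0,-0.025],[-1,0,0,0,-0.025]],
])

```text
time_s: 12.5
tcp_pos: [0.5771, 0.0454, 0.0729]
eef_rot: [180.0, -0.0, -143.5]
contact_force: [-3.9, 2.7, 6.1]
gripper_width: 0.0594
gripper_force: 45.0
```

```bash
python3 t.py
```

```text
t 12.5 yaw -143.45 from start 0.6598 M [1.082 1.671 0.318] F [-3.9  2.7  6.1] w 0.0594 tau6 0.019
```

Call:
jog_arm([
  [[-1,0,0,0,-0.025],[-1,0,0,0,-0.025]],
])

```text
time_s: 12.75
tcp_pos: [0.5771, 0.0454, 0.0729]
eef_rot: [180.0, -0.0, -146.3]
contact_force: [-4.8, 2.7, 5.4]
gripper_width: 0.0596
gripper_force: 45.0
```

```bash
python3 t.py
```

```text
t 12.75 yaw -146.31 from start 0.7096 M [1.069 1.649 0.394] F [-4.8  2.7  5.4] w 0.0596 tau6 -0.047
```

Call:
jog_arm([
  [[-1,0,0,0,-0.025],[-1,0,0,0,-0.025]],
])

```text
time_s: 13.0
tcp_pos: [0.5771, 0.0455, 0.0729]
eef_rot: [180.0, -0.0, -149.2]
contact_force: [-5.0, 2.1, 5.9]
gripper_width: 0.0594
gripper_force: 45.0
```

```bash
python3 t.py
```

```text
t 13.0 yaw -149.16 from start 0.7595 M [1.197 1.664 0.456] F [-5.   2.1  5.9] w 0.0594 tau6 -0.125
```

The touch was at ≈0.67 rad; torque is now about 0.15 above friction. One more small step.

Call:
jog_arm([
  [[-1,0,0,0,-0.02],[-1,0,0,0,-0.02]],
])

```text
time_s: 13.25
tcp_pos: [0.5771, 0.0455, 0.0729]
eef_rot: [180.0, -0.0, -151.4]
contact_force: [-3.9, 2.9, 6.3]
gripper_width: 0.0596
gripper_force: 45.0
```

```bash
python3 t.py; python3 - <<'E'
from h import *
for _ in range(4): r.capture("wrist"); s=r.get_state(); print(s["moment"].round(3),round(s["eef_rot"][2],2),s["joint_torque"][5].round(3))
E
```

```text
t 13.25 yaw -151.44 from start 0.7992 M [1.155 1.622 0.547] F [-3.9  2.9  6.3] w 0.0596 tau6 -0.255
[1.107 1.587 0.464] -151.5 -0.328
[1.087 1.648 0.277] -151.45 -0.451
[1.079 1.602 0.176] -151.44 -0.253
[1.117 1.577 0.2  ] -151.44 -0.209
```

About 0.25 N m above friction: hand-tight. I'll release and go up.

Call:
jog_arm([
  [[0.45,0,0,0,0],[0.7,0,0,0,0],[1,0,0,0,0],[1,0,0,0,0],[1,0,0,2,0],[1,0,0,5,0],[1,0,0,6,0],[1,0,0,6,0]],
])

```text
time_s: 14.45
tcp_pos: [0.5771, 0.045, 0.2644]
eef_rot: [-180.0, -0.0, -151.5]
contact_force: [1.0, 0.8, -0.8]
gripper_width: 0.0877
gripper_force: 0.0
```

Call:
jog_arm([
  [[1,0,0,0,0],[1,0,0,0,0]],
])

```text
time_s: 14.7
tcp_pos: [0.5771, 0.0452, 0.2626]
eef_rot: [180.0, 0.0, -151.5]
contact_force: [-0.1, 0.1, -0.5]
gripper_width: 0.0875
gripper_force: 0.0
```

```bash
python3 - <<'E'
from h import *
import cv2,pickle
i=r.camera_info("wrist");im=r.capture("wrist");pickle.dump(i,open("i2.pkl","wb"))
P=np.array([.577,.0455,.05]);q=i["view"]@np.r_[P,1];x,y,z=q[0],-q[1],-q[2];t=np.arctan2(np.hypot(x,y),z);k=t/np.hypot(x,y)
u,v=int(i["cx"]+i["fx"]*k*x),int(i["cy"]+i["fy"]*k*y);print(u-75,v-70)
a=im[v-70:v+70,u-75:u+75];cv2.imwrite("pics/w2c.png",cv2.resize(a,None,fx=4,fy=4,interpolation=cv2.INTER_CUBIC))
E
```

```text
247 112
```

View pics/w2c.png

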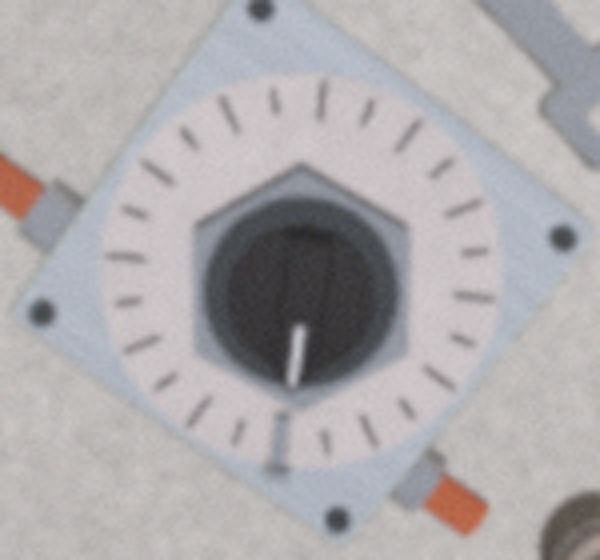

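The knob's line runs (300,326)→(293,385) and the tab (283,412)→(277,473). The ring has turned.

```bash
python3 - <<'E'
from h import *
import pickle
i=pickle.load(open("i2.pkl","rb"))
f=lambda u,v,h:plane("wrist",(u/4+247,v/4+112),h,i)[:2]
O=sum(f(*p,.041) for p in((261,10),(563,238),(337,519),(41,313)))/4
ang=lambda d:round(np.degrees(np.arctan2(d[1],d[0])),1)
ti,to,kt,ki=f(283,412,.049),f(277,473,.047),f(293,385,.098),f(300,326,.098)
print(O,"tab",ang(ti-O),ang(to-O),ang(to-ti),"knob",ang(kt-O),ang(kt-ki))
for p in((195,228),(409,232),(406,352),(195,350),(301,170)):print(ang(f(*p,.068)-O)%60)
E
```

```text
[0.57708553 0.04541612] tab 21.1 21.8 23.1 knob 22.0 22.0
26.099999999999994
28.80000000000001
29.0
27.200000000000003
28.400000000000006
```

```bash
python3 -c "
from plant import r
print(r.close_job())"
```

```text
the job is handed in; nothing more can be done
None
```

The job is handed in: the knob points at the tab to within about 1°, and the lock ring is turned clockwise to its seat and hand-tight at roughly 0.25 N m above friction. The gripper is open and clear above the valve, and nothing else on the bench was touched.

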